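Turn the stirrer up four clicks and start it

TASK

On the heating stirrer, push the bar of the click-stop dial round with a fingertip, clockwise as seen from above, exactly four clicks on from where it stands, and leave it resting in that click. Only then press the round start button beside it all the way down and let it come up again. Use gentle fingertip pushes only: do not grip the dial, and do not move or lift the beaker, the bottle or the box.

Things in the scene. Friction and masses are not known exactly. Their poses are not given: they have to be found in the camera images.
- stirrer: white heating stirrer, fixed to the bench. Origin on the bench under the middle of its control deck; x points from deck to heated plate, z up. Deck 130 (x) by 240 (y) mm, flat, 70 mm high. Behind it (x 65 to 265 mm) a case 100 mm high with a round plate (radius 92 mm, centre x = 165 mm, top 112 mm high). Dial axis at x = 0, y = +50 mm; start button at x = 0, y = -65 mm.
- dial_axis (a point): point on the dial's vertical axis, level with the top of its bar, 104 mm above the bench. The dial: a black disc of radius 34 mm, its top 82 mm above the bench, with one straight bar across its middle, 64 mm long (32 mm each side of the axis), 12 mm thick, standing 22 mm above the disc. A white line on top marks its pointer end; either end may be pushed.
- dial_pointer (a point): point on top of the bar, 30 mm from the dial's axis, at the end with the white line; it goes round with the dial.
- dial (a joint): dial angle, rad, grows clockwise seen from above. Eight clicks 0.524 rad (30 deg) apart from 0, a tick on the deck for each, stops just past first and last. At 0 the pointer lies 105 deg anticlockwise of the stirrer's x. Starts in one of the first three. Resists with up to 0.07 N m (3 N at the bar's end); past half-way it snaps on into the next click and stays there when let go.
- start_top (a point): centre of the top face of the start button, a round grey push button of radius 14 mm, top 92 mm above the bench when up, in a round housing (radius 22 mm, top 82 mm above the bench) on the deck; it moves straight down.
- start (a joint): travel of the start button, m: 0 up, 0.006 fully down (about 4 N); it springs back when let go.
- beaker: glass beaker, 72 mm across and 95 mm tall, standing loose on the stirrer's plate; origin at the centre of its underside. Leave alone.
- bottle: amber bottle, 60 mm across and 140 mm tall, standing loose on the bench at one side of the stirrer; origin at the centre of its underside. Leave alone.
- tipbox: plastic box with clear lid, 87 by 117 mm and 63 mm tall, loose on the bench at the other side of the stirrer; origin at the centre of its underside. Leave alone.

How it is judged:
By the outcome, as a careful person would: the job done as asked, in the order asked, and still so for the second after the job is handed in, with the robot touching nothing.
It also fails if it takes over 64 s, if anything falls off the work surface, if the arm or the gripper's body presses on something with over 40 N, if the wrist force passes 120 N, or if a joint passes its speed limit or range.

ROBOT

A 6-joint arm with a two-finger parallel gripper is mounted at the origin on the work surface. World frame = base frame: x ahead of the robot, y to its left, z up, the work surface at z = 0. Lengths are in mm, angles in rad, forces in N, time in s.
With the tool pointing down it reaches from about 400 to 925 mm from the base axis. Payload 12.5 kg.
Tool frame: the origin (TCP) lies midway between the tips of the shut fingers; the grasp point (between the pads) lies 19 mm behind it; z points along the fingers, y is the direction in which the jaws open and shut (so a half turn about z gives the same grasp; the last joint's range is limited). The gripper opens to 95 mm and grips with 3 to 60 N. Pads are 20 mm wide; open, the fingers measure 119 mm over their backs; the gripper's body (75 mm by 180 mm) begins 59 mm behind the grasp point.
Start: joints at [1.125, 0.491, 1.559, -0, 1.092, -0.106], TCP at [208.296, 589.287, 214.661] pointing down, gripper open.
Joint ranges: [-3.1, 3.1], [-0.84, 2.19], [0.05, 2.79], [-1.13, 4.28], [0.06, 2.93], [-2.69, 2.69]. Speed limits (rad/s): [2.22, 2.22, 2.79, 3.14, 3.14, 3.14].

INTERFACE

Orientations are given as [roll, pitch, yaw] about the fixed x, y, z axes, in that order (R = Rz(yaw) Ry(pitch) Rx(roll)).
In Python, from cell import env, eyes, job_done, boxes_of, regions_of gives the robot as it stands.
- The arm moves only by the tool send_rows, never from a script. Its argument "plan" is text: rows parted by semicolons, each of 5 numbers parted by spaces: the shift along the tool's x, y, z in mm, then the turn about the tool's z in rad, then the finger opening in mm, from 0 to 95.1. In form: x y z roll gripper; .... A call has 1 to 8 rows; each row shifts and turns the pose as measured when the row begins, along the tool's axes as they then stand; what a row does not reach is not made up. A row lasts 1/10 s, in which the tool goes at most 50 mm and 8.59 degrees, less where a joint would pass 70% of its speed; a pose out of reach is approached as far as the arm can. A call with a gripper value outside its range is refused whole. The fingers move at their own pace and stop on an object; the grip force is fixed at half the most. Time passes only in rows, so rows that do not move let the fingers close. It gives the time, the measured TCP pose, the force and the opening at its end, in the units of the state.
- env.state(): the state, without advancing time (a new reading comes with each control period).
- eyes.read_camera(name): name is "scene" or "top" or "wrist"; returns a dict with "image" (384x512x3 uint8, red, green, blue), "vertical_fov" (degrees; the focal length in pixels is half the picture's height over the tangent of half this angle, whatever the lens; pixels are square), "cx", "cy" (the principal point, pixels), "k1" (the pictures are not rectified: a ray, as slopes to the right and down, at radius r is drawn at 1 + k1 r^2 times it, then the intrinsics apply), "extrinsics" (4x4, takes a point from camera to world coordinates). Camera axes: x right, y up, looking along -z (the intrinsics and any distortion apply to the point x, -y, -z); pixel columns grow to the right and rows downward; lengths in mm; the calibration is good to about 2 mm. A picture is of the moment at which its call begins. There is no depth.
- job_done(): hands the job in, once; it reports no verdict.
Trained networks look in a picture, given as the dict that the camera call returned (one of the last four; its "shot" number tells which), for a name from the list of things; names that differ only in an ending like _2 or _b are one class to them, and where a whole thing is asked for, a point or a joint stands for the part that bears it (a point fixed in the world has none). Each returns a list of dicts, best first, with "confidence" (0 to 1); they miss things now and then, are a little off and sometimes report something else, mostly with a low value. They report only what shows in the picture. A call takes as long as a camera call.
- boxes_of(target, picture): "bbox" ([left, top, width, height] in pixels, round what is visible of it).
- regions_of(target, picture): "pixels" (384x512 bool, what is visible of it) and "bbox" ([left, top, width, height] in pixels, round what is visible of it).
The state is a dict: "t": time; "joints": joint angles; "qvel": joint speeds; "tau": joint torques, N m; "eef_pos": TCP position; "tcp_rot": TCP orientation; "ft_force": force on the tool from outside, world axes, zero at the start; "moment": the same for the moment, N m; "opening": opening from 0.0 (shut) to 1.0 (fully open).
Only numpy, scipy, OpenCV 4.12 (cv2) and the standard library are available. Lean on these libraries where they do the work, as an engineer would, in place of code of your own. Each camera call takes 0.05 s, during which the arm holds its last target.

## Working session

There is one attempt and no reset: what is moved stays moved. The work goes in short steps, Python scripts to look and compute and a tool call to move; the robot and the scene stay as the last step left them, time stands still between calls to the robot, and variables do not carry over. Pictures are saved under pics/ and viewed, and the job is handed in when it is done.

Besides the shell and the picture viewer there is one more tool, called after "Request:" as name(argument=value, ...) on one line, values as JSON. send_rows: Moves the arm, as the interface text tells. Its arguments: {"type":"object","properties":{"plan":{"type":"string"}},"required":["plan"]}

```bash
mkdir -p pics; ls; python3 - <<'E'
from cell import env, eyes, boxes_of
import cv2
print(env.state())
for n in ["scene","top","wrist"]:
    p=eyes.read_camera(n); cv2.imwrite(f"pics/{n}0.png",p["image"][:,:,::-1])
    print(n,p["vertical_fov"],p["cx"],p["cy"],p["k1"],p["extrinsics"].round(3).tolist() if hasattr(p["extrinsics"],'round') else p["extrinsics"])
    for t in ["stirrer","dial","start","dial_pointer","beaker","bottle","tipbox"]:
        print(t,[(b["bbox"],round(b["confidence"],2)) for b in boxes_of(t,p)][:2])
E
```

```text
pics
{'t': 0.0, 'joints': array([ 1.12542347e+00,  4.91564561e-01,  1.55946525e+00,  1.32566500e-05,
        1.09169258e+00, -1.05579121e-01]), 'qvel': array([-0.00126735,  0.00056931,  0.00062498,  0.00054391, -0.0003544 ,
       -0.00127571]), 'tau': array([-1.62000808e-03, -6.12628913e+01, -2.58179319e+01,  6.92262151e-02,
        4.82266804e-02, -1.07755075e-04]), 'eef_pos': array([208.16305851, 589.05124264, 214.05320024]), 'tcp_rot': array([-3.14047045e+00, -1.30746854e-04,  2.80179273e+00]), 'ft_force': array([-0.13100675,  0.19275857, -0.60131943]), 'moment': array([0.04659734, 0.04945374, 0.0228115 ]), 'opening': 1.0032276249479157}
scene 46.45497278635762 252.16646944254546 193.37360515166878 0.02821180313387198 [[0.315, -0.643, 0.698, 1419.234], [0.949, 0.222, -0.224, -185.15], [-0.011, 0.733, 0.68, 844.775], [0.0, 0.0, 0.0, 1.0]]
stirrer [([198.4, 156.6, 158.9, 131.5], 0.88)]
dial [([256.0, 159.5, 23.8, 24.1], 0.94)]
start [([227.6, 181.4, 4.8, 9.3], 0.57), ([203.2, 157.4, 156.8, 129.6], 0.26)]
dial_pointer [([254.3, 164.9, 24.7, 16.1], 0.62), ([313.4, 129.3, 21.7, 46.7],
[... 304 characters left out ...]
8, -0.068, 565.723], [-1.0, 0.004, 0.028, 59.745], [0.028, 0.068, 0.997, 1211.825], [0.0, 0.0, 0.0, 1.0]]
stirrer [([155.0, 106.2, 123.3, 144.0], 0.56)]
dial [([194.8, 209.0, 30.4, 21.5], 0.61), ([245.6, 200.8, 5.8, 10.5], 0.41)]
start []
dial_pointer [([198.4, 205.0, 22.8, 30.0], 0.82)]
beaker [([188.5, 121.9, 36.2, 32.3], 0.95)]
bottle [([120.6, 226.1, 27.4, 19.3], 0.87)]
tipbox [([283.8, 144.5, 53.9, 48.7], 0.7)]
wrist 67.30668617752357 253.78785007024024 193.64479754999184 -9.674673440681519e-05 [[0.333, -0.902, -0.275, 130.011], [0.943, 0.319, 0.096, 615.684], [0.001, -0.291, 0.957, 384.979], [0.0, 0.0, 0.0, 1.0]]
stirrer []
dial []
start []
dial_pointer []
beaker []
bottle []
tipbox []
```

```bash
python3 - <<'E'
import cv2
i=cv2.imread("pics/top0.png"); cv2.imwrite("pics/top0c.png",cv2.resize(i[90:270,100:360],None,fx=3,fy=3,interpolation=cv2.INTER_CUBIC))
i=cv2.imread("pics/scene0.png"); cv2.imwrite("pics/scene0c.png",cv2.resize(i[110:300,140:380],None,fx=3,fy=3,interpolation=cv2.INTER_CUBIC))
E
```

```text
(no output)
```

View pics/top0c.png

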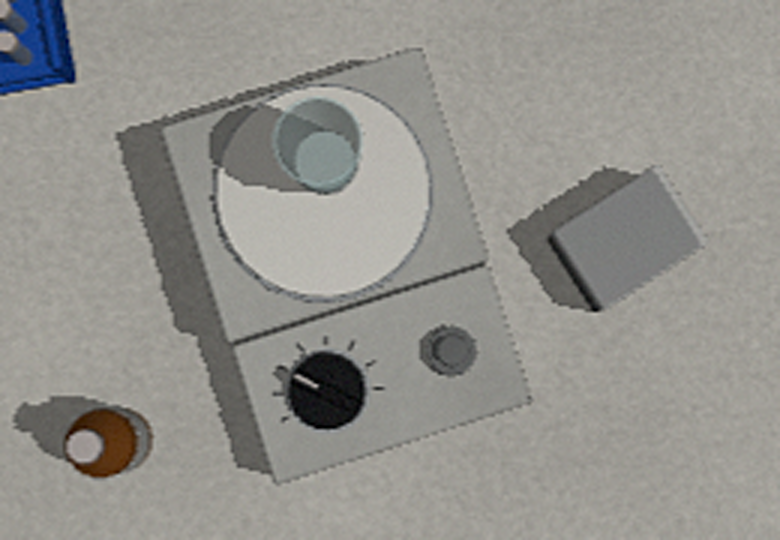

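View pics/scene0c.png

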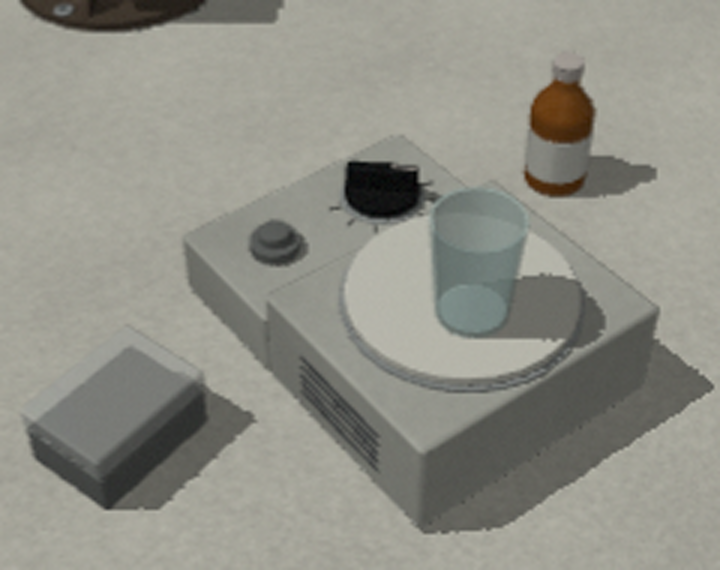

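View pics/top0.png

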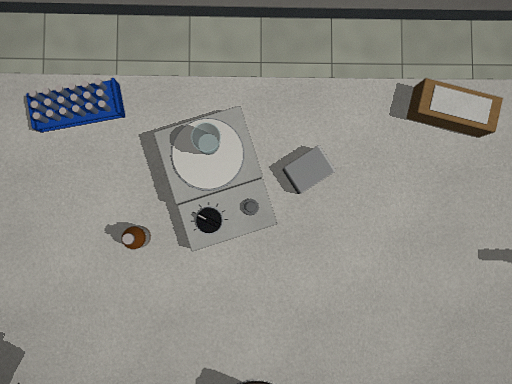

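```bash
cat > h.py <<'E'
import numpy as np, cv2
def project(p,P):
    E=np.asarray(p["extrinsics"]);f=192/np.tan(np.radians(p["vertical_fov"])/2)
    c=(np.asarray(P,float)-E[:3,3])@E[:3,:3]
    s=np.stack([c[:,0]/-c[:,2],c[:,1]/c[:,2]],1); s*=1+p["k1"]*(s**2).sum(1,keepdims=True)
    return s*f+[p["cx"],p["cy"]]
def loc(pose,L):
    x,y,a=pose; L=np.atleast_2d(np.asarray(L,float)); c,s=np.cos(a),np.sin(a)
    return np.stack([x+c*L[:,0]-s*L[:,1],y+s*L[:,0]+c*L[:,1],L[:,2]],1)
def unproject(p,uv,z):
    from scipy.optimize import fsolve
    return fsolve(lambda q:(project(p,[[q[0],q[1],z]])[0]-uv),[500,150])
E
cat > fit.py <<'E'
from h import *; from cell import eyes; from scipy.optimize import least_squares
T=[((0,50,82),(326,391)),((0,-65,92),(452,349)),((-65,120,70),(279,482)),((-65,-120,70),(531,402)),((265,-120,100),(420,48)),((65,-120,100),(487,264)),((165,0,112),(323,192))]
S=[((0,-65,92),(277,231)),((-65,-120,70),(185,240)),((265,-120,100),(425,448)),((265,120,100),(658,312)),((65,-120,100),(270,303))]
cr=lambda v,o:(np.array(v)+.5)/3-.5+np.array(o)
t=eyes.read_camera("top"); s=eyes.read_camera("scene")
def r(q,which="ts"):
    a=project(t,loc(q,[k for k,_ in T]))-[cr(v,(100,90)) for _,v in T]
    b=project(s,loc(q,[k for k,_ in S]))-[cr(v,(140,110)) for _,v in S]
    return np.concatenate(([a] if 't' in which else [])+([b] if 's' in which else [])).ravel()
for w in ("t","s","ts"):
    q=least_squares(r,[500,130,.3],args=(w,),loss='soft_l1').x
    print(w,q.round(3));print(r(q,w).reshape(-1,2).round(1).tolist())
print(loc(q,[(0,50,104),(0,-65,92)]).round(1))
# pointer angle: top of bar white line outer end
d=loc(q,[(0,50,104)])[0]
for th in range(8):
    a=q[2]+np.radians(105-30*th); P=d+30*np.array([np.cos(a),np.sin(a),0])
    print(th,((project(t,[P])[0]-(100,90)+.5)*3-.5).round(0),((project(s,[P])[0]-(140,110)+.5)*3-.5).round(0))
E
python3 fit.py
```

```text
t [5.79979e+02 8.22750e+01 3.12000e-01]
[[0.2, 0.1], [-0.0, 0.7], [-1.9, 1.4], [0.4, 0.3], [-0.1, -1.1], [0.8, -1.1], [-0.2, -0.4]]
s [5.87525e+02 8.39070e+01 3.13000e-01]
[[0.1, 0.3], [-0.7, -1.2], [0.3, 3.4], [3.1, -0.3], [-1.4, -2.1]]
ts [5.81409e+02 8.29510e+01 3.15000e-01]
[[-0.1, -0.3], [-0.3, 0.1], [-2.0, 1.0], [0.2, -0.4], [-0.7, -1.7], [0.5, -1.8], [-0.6, -0.9], [-1.0, -1.1], [-1.6, -2.5], [-0.8, 1.3], [1.5, -2.2], [-2.4, -3.7]]
[[565.9 130.5 104. ]
 [601.6  21.2  92. ]]
0 [295. 409.] [403. 147.]
1 [289. 392.] [414. 156.]
2 [293. 374.] [417. 167.]
3 [305. 361.] [410. 178.]
4 [323. 355.] [396. 185.]
5 [340. 359.] [378. 186.]
6 [354. 371.] [361. 182.]
7 [359. 388.] [350. 173.]
```

Request:
send_rows(plan="-37 -25 0 0 0;-37 -25 0 0 0;-37 -25 0 0 0;-37 -25 0 0 0;-37 -25 0 0 0;-37 -25 0 0 0;-37 -25 0 0 0;-37 -25 0 0 0")

```text
t: 2.1
eef_pos: [425.3, 296.1, 214.4]
tcp_rot: [3.139, 0.001, 2.81]
ft_force: [1.1, -0.3, 0.3]
opening: 0.386
```

Request:
send_rows(plan="-37 -25 0 0 0;-37 -25 0 0 0;-37 -25 0 0 0;-37 -25 0 0 0;-37 -25 0 0 0;-20 -20 0 0 0;0 0 0 0 0;0 0 0 0 0")

```text
t: 2.9
eef_pos: [579.8, 77.9, 214.8]
tcp_rot: [3.138, 0.003, 2.804]
ft_force: [0.4, -0.3, 0.1]
opening: 0.002
```

```bash
python3 - <<'E'
from cell import env, eyes, boxes_of,regions_of
import cv2
s=env.state();print(s["t"],s["eef_pos"].round(1),s["tcp_rot"].round(3),s["joints"].round(2),s["opening"],s["ft_force"].round(2))
p=eyes.read_camera("wrist"); cv2.imwrite("pics/w1.png",cv2.resize(p["image"][:,:,::-1],None,fx=1.5,fy=1.5))
for t in ["dial","start","beaker"]:
        print(t,[(b["bbox"],round(b["confidence"],2)) for b in boxes_of(t,p)][:2])
E
```

```text
2.9 [579.8  77.9 214.8] [3.138e+00 3.000e-03 2.804e+00] [ 0.02  0.43  1.66  0.    1.04 -1.22] 0.0022068698702157616 [ 0.41 -0.28  0.11]
dial [([259.2, 123.8, 69.8, 62.9], 0.7)]
start [([201.1, 204.2, 21.6, 26.9], 0.88)]
beaker [([340.1, 301.5, 51.6, 40.7], 0.74)]
```

View pics/w1.png

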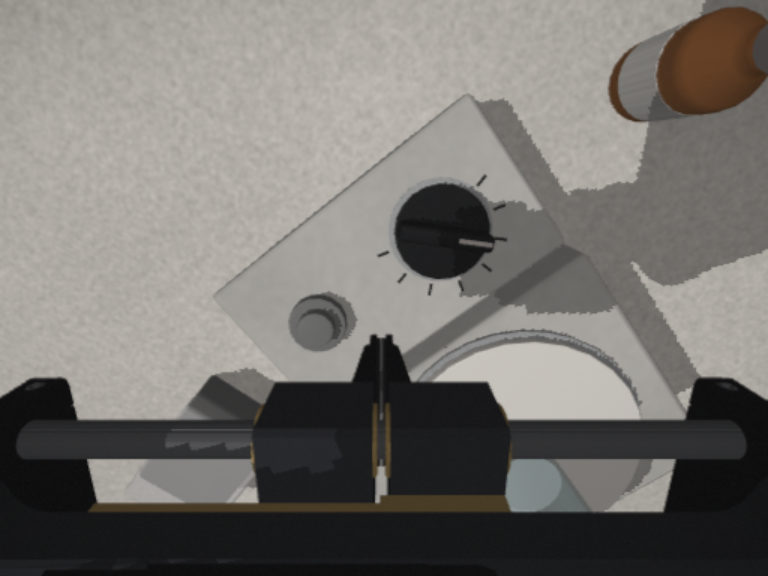

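```bash
cat > fit2.py <<'E'
exec(open('fit.py').read().split("for w in")[0])
w=eyes.read_camera("wrist")
W=[((0,50,82),(442.5,230.5)),((0,-65,92),(315,328)),((-65,-120,70),(216,295)),((-65,120,70),(468,95)),((65,120,70),(582,250))][:4]
rw=lambda q:(project(w,loc(q,[k for k,_ in W]))-[((np.array(v)+.5)/1.5-.5) for _,v in W]).ravel()
q=least_squares(rw,[580,83,.3]).x; print(q.round(3),rw(q).reshape(-1,2).round(1).tolist())
q2=least_squares(lambda q:np.concatenate([rw(q),r(q,'t')]),[580,83,.3],loss='soft_l1').x; print(q2.round(3),rw(q2).reshape(-1,2).round(1).tolist())
print(loc(q2,[(0,50,104),(0,-65,92)]).round(1))
d=loc(q2,[(0,50,104)])[0]
for th in (1,2,3):
    a=q2[2]+np.radians(105-30*th); P=d+30*np.array([np.cos(a),np.sin(a),0])
    print(th,((project(w,[P])[0]+.5)*1.5-.5).round(0))
print("beaker",unproject(t,cr((325,160),(100,90)),113).round(0),"bottle",unproject(t,cr((118,440),(100,90)),10).round(0))
E
python3 fit2.py
```

```text
[5.7906e+02 8.3450e+01 3.1600e-01] [[0.6, 1.7], [0.6, 1.7], [-3.9, 1.5], [2.3, -3.5]]
[5.78647e+02 8.27930e+01 3.11000e-01] [[0.1, 1.7], [-0.2, 1.3], [-4.8, 0.9], [2.1, -3.4]]
[[563.3 130.4 104. ]
 [598.6  20.9  92. ]]
1 [491. 222.]
2 [492. 245.]
3 [481. 266.]
beaker [764. 131.] bottle [519. 326.]
```

```bash
python3 - <<'E'
exec(open('fit2.py').read().split("rw=")[0])
from cell import boxes_of, regions_of, env
cw=lambda v:((np.array(v)+.5)/1.5-.5)
d1=unproject(t,cr((326,391),(100,90)),82);b1=unproject(t,cr((452,349),(100,90)),92)
d2=unproject(w,cw((442.5,230.5)),82);b2=unproject(w,cw((315,328)),92)
print(d1,b1,d2,b2,np.hypot(*(d1-b1)),np.hypot(*(d2-b2)), [np.arctan2(*(d-b)[::-1])-np.pi/2 for d,b in((d1,b1),(d2,b2))])
# pixel check: TCP in wrist
print(project(w,[env.state()["eef_pos"]])*1.5)
a=unproject(w,cw((461,242)),104);c=unproject(w,cw((492,245)),104);print("line",a,c,np.degrees(np.arctan2(*(c-a)[::-1])),np.degrees(np.arctan2(*(c-d2)[::-1])))
im=w["image"][:,:,::-1]; cv2.imwrite("pics/w1c.png",cv2.resize(im[100:260,180:360],None,fx=4,fy=4,interpolation=cv2.INTER_CUBIC))
E
```

```text
[565.00928777 130.29773806] [601.80731639  20.29298295] [561.72616831 130.46857046] [597.35613343  21.32530354] 115.9962975956989 114.81179002498992 [np.float64(0.32281194365531163), np.float64(0.3155440208764473)]
[[382.85799267 358.73065223]]
line [568.5638269  137.88339528] [577.23277361 156.64640477] 65.20196491873067 59.359352629564306
```

View pics/w1c.png

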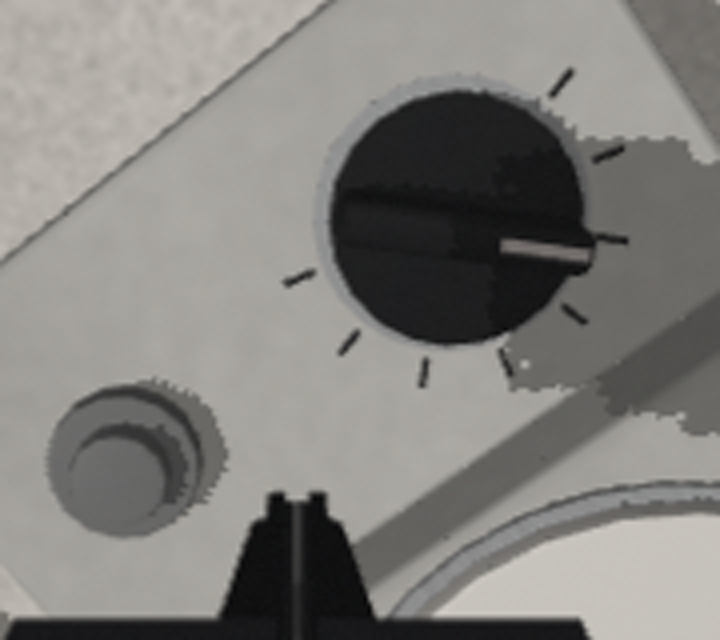

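Request:
send_rows(plan="0 0 0 0.134 0;30 32 20 0 0;30 32 30 0 0;0 0 0 0 0")

```text
t: 3.8
eef_pos: [555.9, 164.9, 164.6]
tcp_rot: [3.135, 0.006, 2.664]
ft_force: [0.1, -0.4, 0.6]
opening: 0.001
```

```bash
cat > look.py <<'E'
import sys;from h import *
from cell import env, eyes
s=env.state();print(s["t"],s["eef_pos"].round(1),s["tcp_rot"].round(3),s["joints"].round(2),s["ft_force"].round(2))
p=eyes.read_camera(sys.argv[2] if len(sys.argv)>2 else "wrist"); cv2.imwrite(f"pics/{sys.argv[1]}.png",cv2.resize(p["image"][:,:,::-1],None,fx=1.5,fy=1.5))
D=np.array([563.3,130.4]); e=s["eef_pos"]; y=s["tcp_rot"][2]
d=e[:2]-D; X=np.array([np.cos(y),np.sin(y)]);Y=np.array([np.sin(y),-np.cos(y)])
print("rel to dial in tool xy",(d@X).round(1),(d@Y).round(1),"click of finger face",(105-np.degrees(y-np.pi/2-0.313))/30)
print("dial px",(project(p,[[*D,104]])*1.5).round(0),"tcp px",(project(p,[e])*1.5).round(0))
E
python3 look.py w2
```

```text
3.8 [555.9 164.9 164.6] [3.135 0.006 2.664] [ 0.17  0.48  1.73  0.    0.92 -0.92] [ 0.13 -0.36  0.64]
rel to dial in tool xy 22.5 27.3 click of finger face 2.0105439907678115
dial px [[335. 347.]] tcp px [[383. 358.]]
```

View pics/w2.png

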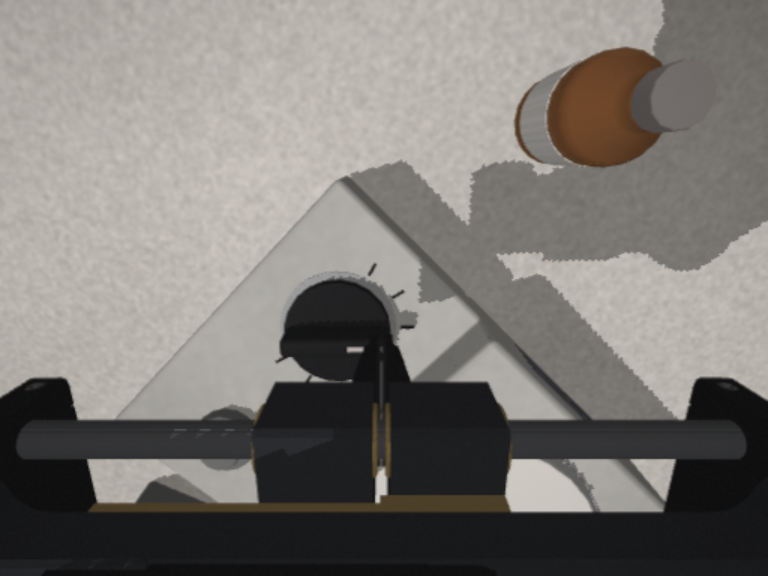

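Request:
send_rows(plan="0 -2 35 0 0;0 0 25 0 0;0 0 13 0 0;0 0 0 0 0")

```text
t: 4.25
eef_pos: [560.4, 160.5, 94.6]
tcp_rot: [3.131, 0.014, 2.664]
ft_force: [-1.0, -0.2, -0.1]
opening: 0.009
```

```bash
python3 look.py w3; python3 look.py s3 scene
```

```text
4.25 [560.4 160.5  94.6] [3.131 0.014 2.664] [ 0.17  0.57  1.79  0.    0.76 -0.93] [-0.97 -0.19 -0.11]
rel to dial in tool xy 16.4 25.4 click of finger face 2.0097051331795965
dial px [[323. 404.]] tcp px [[383. 358.]]
4.3 [560.7 160.5  95.5] [3.13  0.015 2.664] [ 0.17  0.57  1.79  0.    0.76 -0.93] [-0.04 -0.25 -0.12]
rel to dial in tool xy 16.1 25.6 click of finger face 2.009888942079431
dial px [[400. 246.]] tcp px [[416. 245.]]
```

View pics/w3.png

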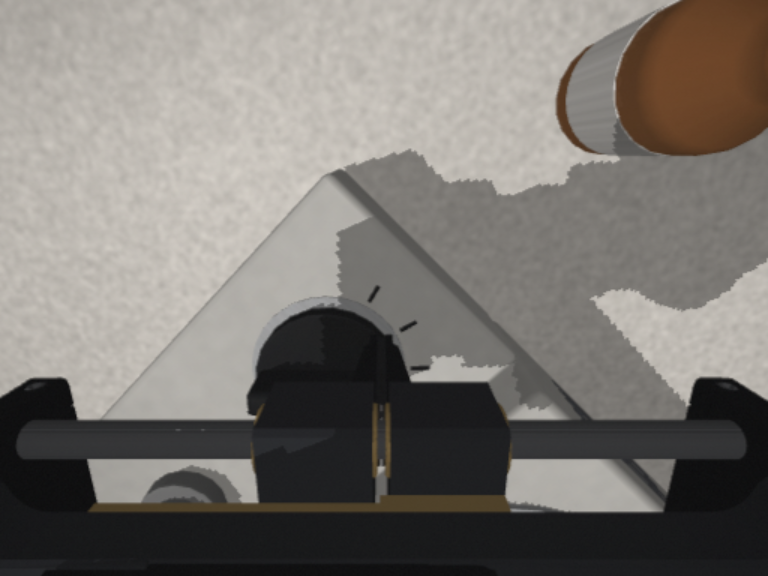

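View pics/s3.png

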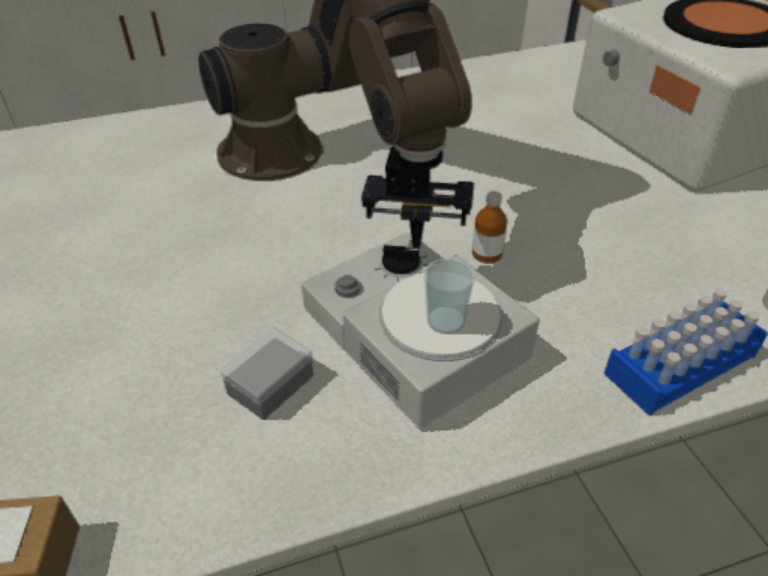

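Request:
send_rows(plan="3 0 4 0 0;1 0 2 0 0;0 0 0 0 0")

```text
t: 4.65
eef_pos: [558.8, 162.5, 92.6]
tcp_rot: [3.127, 0.02, 2.664]
ft_force: [0.0, -0.4, 1.0]
opening: 0.007
```

```bash
python3 look.py w4; python3 - <<'E'
from cell import eyes
import cv2
p=eyes.read_camera("scene"); cv2.imwrite("pics/s4.png",cv2.resize(p["image"][110:240,200:360,::-1],None,fx=4,fy=4,interpolation=cv2.INTER_CUBIC))
E
```

```text
4.65 [558.8 162.5  92.6] [3.127 0.02  2.664] [ 0.17  0.57  1.8   0.    0.74 -0.92] [ 0.03 -0.4   0.99]
rel to dial in tool xy 18.7 26.5 click of finger face 2.0106082411806576
dial px [[320. 411.]] tcp px [[383. 358.]]
```

View pics/s4.png

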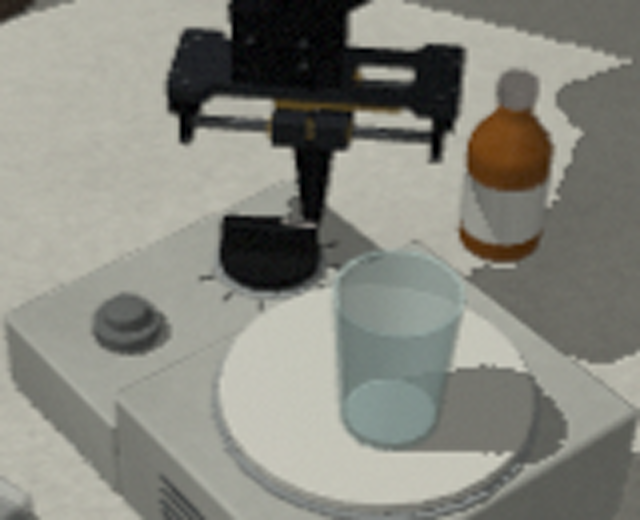

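Request:
send_rows(plan="-3.8 1.7 0 0.12 0;-3.8 1.7 0 0.12 0;-3.5 1.7 0 0.12 0;-3.3 1.7 0 0.12 0")

```text
t: 5.15
eef_pos: [574.1, 160.1, 93.6]
tcp_rot: [3.119, 0.009, 2.169]
ft_force: [0.3, 0.7, 0.5]
opening: 0.008
```

```bash
cat > zoom.py <<'E'
import sys
from cell import eyes
import cv2
p=eyes.read_camera("scene"); cv2.imwrite(f"pics/{sys.argv[1]}.png",cv2.resize(p["image"][130:230,210:350,::-1],None,fx=5,fy=5,interpolation=cv2.INTER_CUBIC))
E
python3 look.py w5; python3 zoom.py s5
```

```text
5.15 [574.1 160.1  93.6] [3.119 0.009 2.169] [ 0.16  0.59  1.77  0.    0.76 -0.44] [0.27 0.67 0.46]
rel to dial in tool xy 18.5 25.6 click of finger face 2.9558233416834243
dial px [[322. 409.]] tcp px [[382. 357.]]
```

View pics/s5.png

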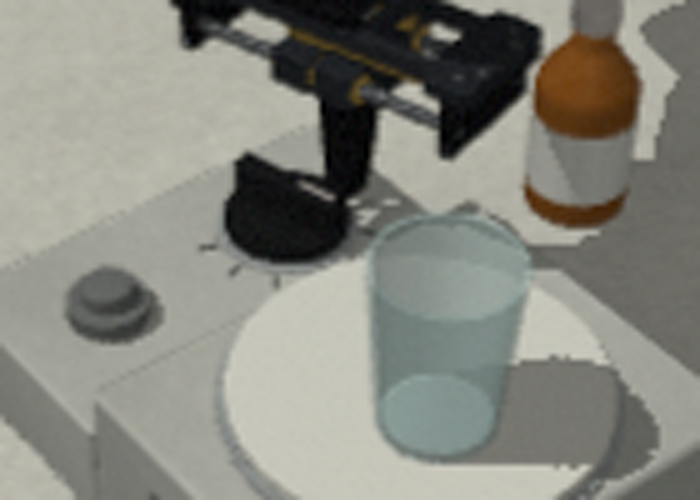

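View pics/w5.png

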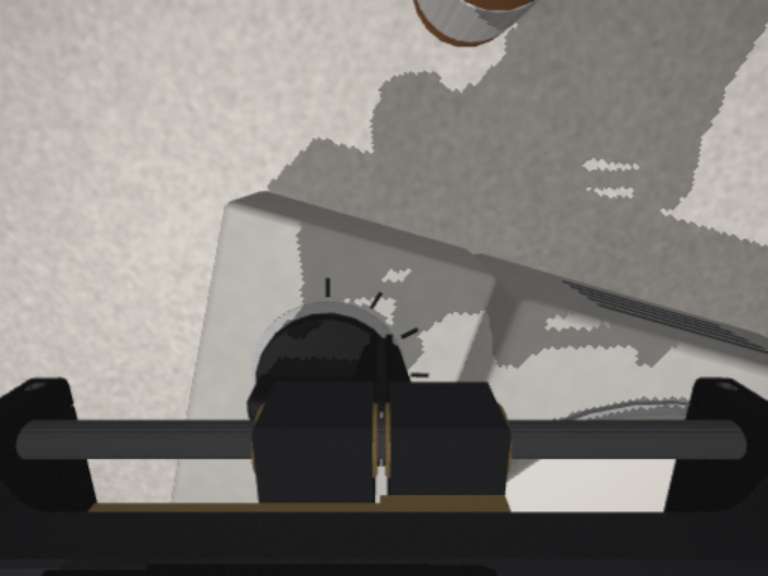

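Request:
send_rows(plan="-3.5 1.8 0.3 0.12 0;-3.4 1.8 0.3 0.12 0;-3.4 1.8 0.3 0.12 0;-3.4 1.8 0.3 0.12 0")

```text
t: 5.65
eef_pos: [586.3, 151.5, 93.5]
tcp_rot: [3.116, -0.003, 1.694]
ft_force: [-1.2, 0.9, 0.1]
opening: 0.005
```

```bash
python3 look.py w6; python3 zoom.py s6
```

```text
5.65 [586.3 151.5  93.5] [ 3.116e+00 -3.000e-03  1.694e+00] [0.14 0.6  1.74 0.   0.78 0.02] [-1.15  0.85  0.08]
rel to dial in tool xy 18.1 25.4 click of finger face 3.8631432356893622
dial px [[321. 408.]] tcp px [[381. 357.]]
```

View pics/s6.png

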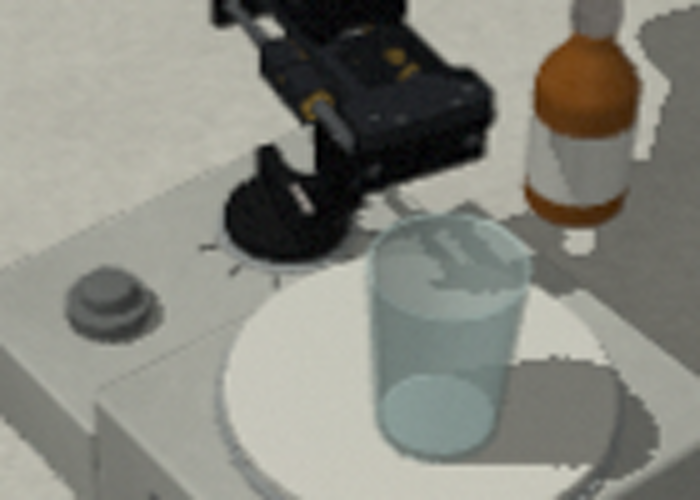

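Request:
send_rows(plan="-3.4 1.8 0.3 0.12 0;-3.4 1.8 0.3 0.12 0;-3.4 1.8 0.3 0.12 0;-3.4 1.8 0.3 0.12 0")

```text
t: 6.15
eef_pos: [592.8, 138.6, 93.2]
tcp_rot: [3.119, -0.016, 1.228]
ft_force: [1.0, 1.4, 1.0]
opening: 0.001
```

```bash
python3 look.py w7; python3 zoom.py s7
```

```text
6.15 [592.8 138.6  93.2] [ 3.119 -0.016  1.228] [0.12 0.6  1.74 0.01 0.78 0.46] [1.02 1.39 0.99]
rel to dial in tool xy 17.7 25.0 click of finger face 4.752857250214559
dial px [[321. 407.]] tcp px [[380. 357.]]
```

View pics/s7.png

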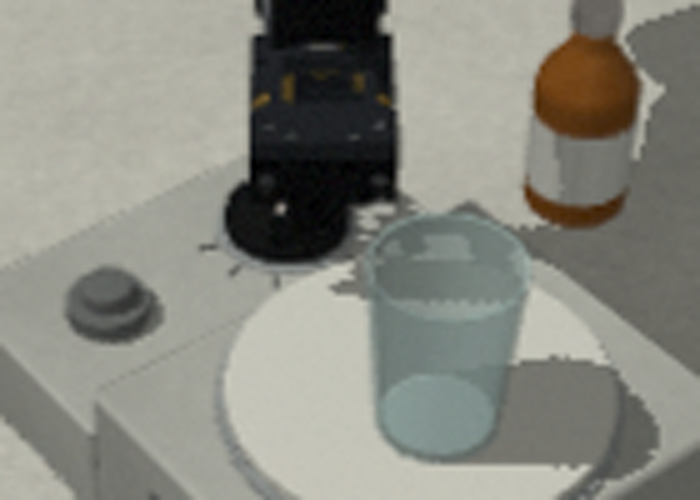

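Request:
send_rows(plan="-3.4 1.8 0.3 0.12 0;-3.4 1.8 0.3 0.12 0;-3.4 1.8 0.3 0.12 0;-3.4 1.8 0.3 0.12 0")

```text
t: 6.65
eef_pos: [592.8, 124.8, 92.7]
tcp_rot: [3.127, -0.028, 0.767]
ft_force: [-0.6, 0.2, 0.1]
opening: 0.002
```

```bash
python3 look.py w8; python3 zoom.py s8
```

```text
6.65 [592.8 124.8  92.7] [ 3.127 -0.028  0.767] [0.1  0.6  1.75 0.01 0.77 0.89] [-0.63  0.2   0.1 ]
rel to dial in tool xy 17.3 24.5 click of finger face 5.6328469360120685
dial px [[320. 407.]] tcp px [[379. 357.]]
```

View pics/s8.png

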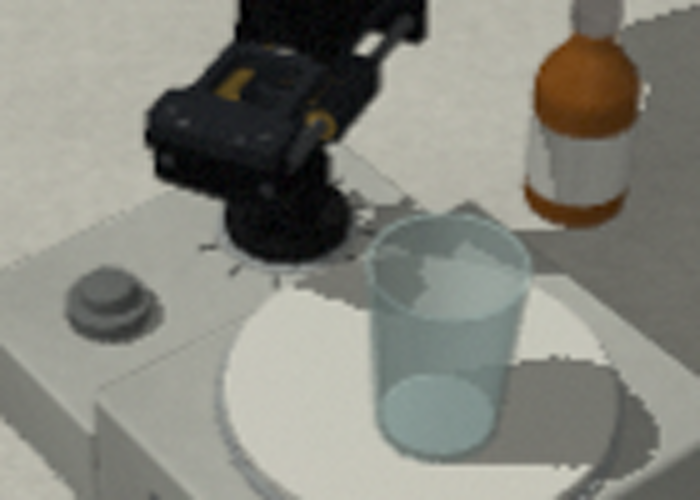

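View pics/w8.png

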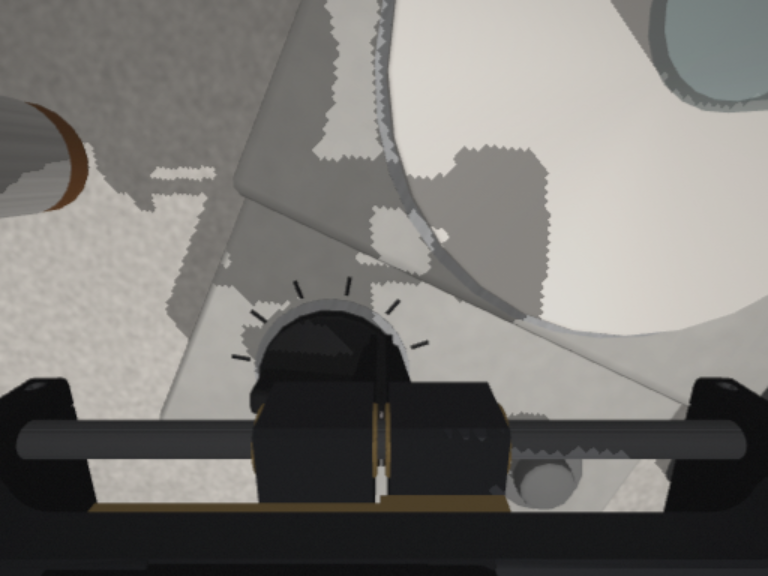

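Request:
send_rows(plan="5 0 0 0 0;5 0 -5 0 0;0 0 -40 0 0;0 0 -40 0 0;-35 0 -40 0 0;-40 0 0 0 0;0 0 0 0 0")

```text
t: 7.45
eef_pos: [545.1, 80.8, 218.8]
tcp_rot: [3.127, -0.025, 0.806]
ft_force: [0.0, -0.1, 0.2]
opening: 0.006
```

```bash
python3 look.py w9; python3 zoom.py s9
```

```text
7.45 [545.1  80.8 218.8] [ 3.127 -0.025  0.806] [0.02 0.37 1.75 0.01 0.99 0.78] [ 0.02 -0.12  0.22]
rel to dial in tool xy -48.4 21.2 click of finger face 5.559008759859269
dial px [[345. 216.]] tcp px [[379. 357.]]
```

View pics/w9.png

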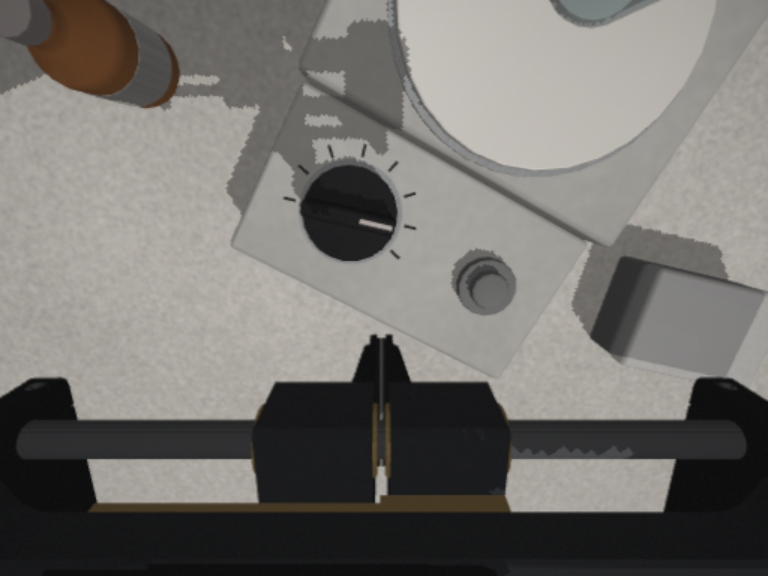

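The picture shows eight ticks running clockwise from (290,198) to (395,254). The pointer ends at (392,228), on the seventh tick (click 6), so it has moved four clicks on from click 2. Next I measure the button, top near (491,291).

```bash
python3 - <<'E'
from h import *
from cell import env, eyes
w=eyes.read_camera("wrist"); cw=lambda v:((np.array(v)+.5)/1.5-.5)
g=cv2.resize(w["image"][130:230,270:370,::-1],None,fx=6,fy=6,interpolation=cv2.INTER_CUBIC);cv2.imwrite("pics/b.png",g)
b=unproject(w,cw((491,291)),92);h=unproject(w,cw((487,283)),82);d=unproject(w,cw((350,213)),82)
a=unproject(w,cw((361,221)),104);c=unproject(w,cw((392,228)),104)
print(b,h,d,np.hypot(*(b-d)),"line deg",np.degrees(np.arctan2(*(c-a)[::-1])),"expect",105-180+np.degrees(.315))
s=env.state();e=s["eef_pos"];y=s["tcp_rot"][2];X=np.array([np.cos(y),np.sin(y)]);Y=np.array([np.sin(y),-np.cos(y)])
for q in (b,np.array([598.8,20.9])): print((q-e[:2])@X,(q-e[:2])@Y)
E
```

```text
[602.43963912  21.25951887] [604.33693363  24.10696678] [567.58727217 130.76329588] 114.91633766189315 line deg -56.653735954941986 expect -56.95182945337907
-6.237535270366656 81.87485872583828
-9.02064682340842 79.50198771471489
```

View pics/b.png

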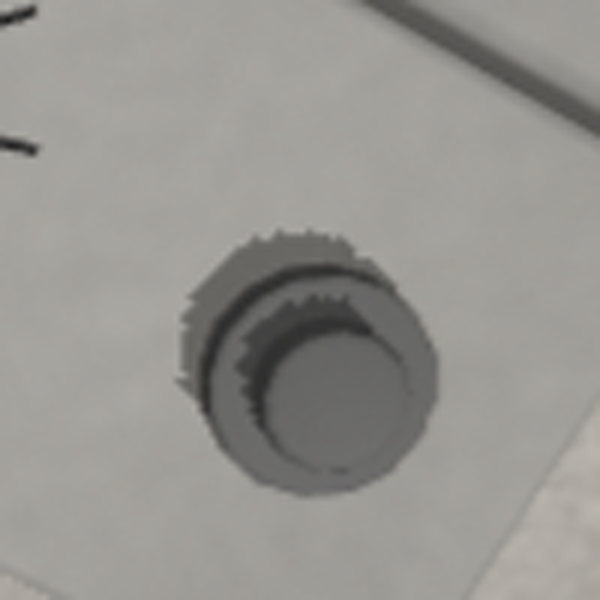

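Request:
send_rows(plan="-4.5 40 0 0 0;-4.5 40 0 0 0;0 0 40 0 0;0 0 40 0 0;0 0 15 0 0;0 0 0 0 0")

```text
t: 8.2
eef_pos: [608.5, 23.5, 118.0]
tcp_rot: [3.127, -0.026, 0.818]
ft_force: [0.8, 0.4, 0.4]
opening: 0.001
```

```bash
cat > rel.py <<'E'
from h import *; from cell import env
s=env.state();e=s["eef_pos"];y=s["tcp_rot"][2];X=np.array([np.cos(y),np.sin(y)]);Y=np.array([np.sin(y),-np.cos(y)])
q=np.array([599.7,21]); print(s["t"],e.round(1),s["tcp_rot"].round(3),"need",((q-e[:2])@X).round(1),((q-e[:2])@Y).round(1),s["ft_force"].round(1))
E
python3 rel.py; python3 look.py w10;python3 zoom.py s10
```

```text
8.2 [608.5  23.5 118. ] [ 3.127 -0.026  0.818] need -7.8 -4.7 [0.8 0.4 0.4]
8.2 [608.5  23.5 118. ] [ 3.127 -0.026  0.818] [-0.07  0.57  1.72  0.01  0.83  0.67] [0.79 0.38 0.38]
rel to dial in tool xy -47.2 106.1 click of finger face 5.5348610918955945
dial px [[133. 244.]] tcp px [[379. 357.]]
```

View pics/s10.png

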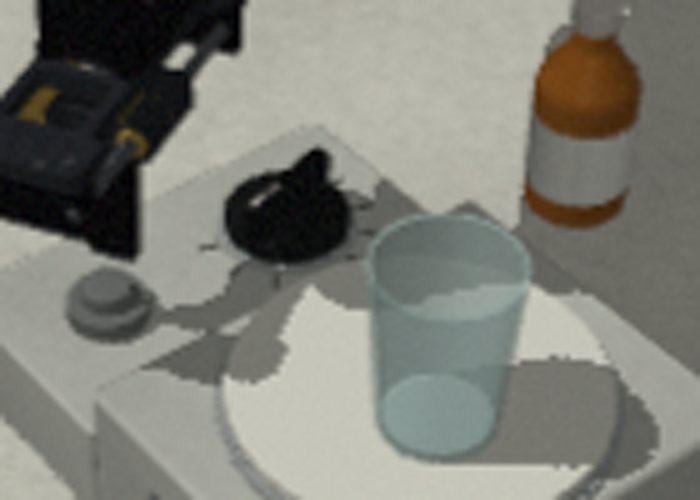

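View pics/w10.png

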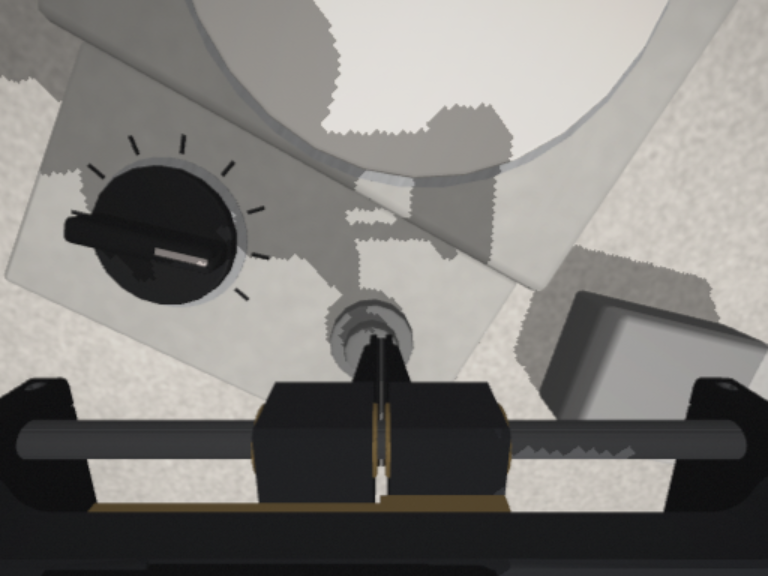

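Request:
send_rows(plan="-8 -5 8 0 0;0 0 5 0 0;0 0 0 0 0")

```text
t: 8.6
eef_pos: [600.9, 21.6, 108.6]
tcp_rot: [3.122, -0.03, 0.82]
ft_force: [-0.3, 0.3, -0.2]
opening: 0.004
```

```bash
python3 rel.py; python3 look.py w11
```

```text
8.6 [600.9  21.6 108.6] [ 3.122 -0.03   0.82 ] need -1.3 -0.4 [-0.3  0.3 -0.2]
8.6 [600.9  21.6 108.6] [ 3.122 -0.03   0.82 ] [-0.08  0.57  1.75  0.02  0.79  0.66] [-0.31  0.27 -0.21]
rel to dial in tool xy -53.9 101.7 click of finger face 5.531418353359329
dial px [[128. 231.]] tcp px [[379. 357.]]
```

View pics/w11.png

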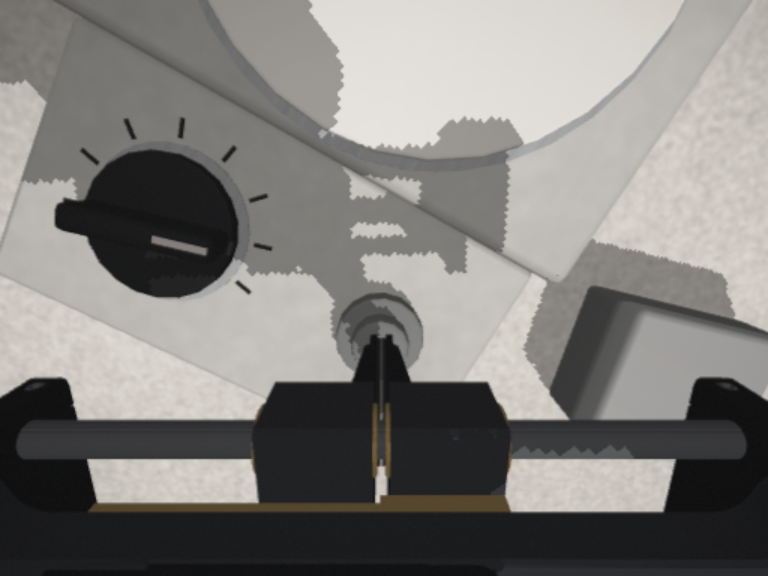

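Request:
send_rows(plan="-1 0 8 0 0;0 0 6 0 0;0 0 3 0 0")

```text
t: 8.95
eef_pos: [601.5, 20.9, 91.9]
tcp_rot: [3.12, -0.032, 0.82]
ft_force: [-0.3, 0.9, 0.3]
opening: 0.006
```

```bash
python3 rel.py
```

```text
8.95 [601.5  20.9  91.9] [ 3.12  -0.032  0.82 ] need -1.2 -1.4 [-0.3  0.9  0.3]
```

Request:
send_rows(plan="-1 -1 2 0 0;0 0 2 0 0;0 0 2 0 0")

```text
t: 9.25
eef_pos: [600.7, 20.9, 86.0]
tcp_rot: [3.119, -0.032, 0.82]
ft_force: [-6.7, 0.0, 25.3]
opening: 0.007
```

Request:
send_rows(plan="0 0 2 0 0")

```text
t: 9.35
eef_pos: [600.8, 20.9, 85.7]
tcp_rot: [3.118, -0.033, 0.82]
ft_force: [-10.6, 0.3, 35.8]
opening: 0.005
```

Request:
send_rows(plan="0 0 2 0 0")

```text
t: 9.45
eef_pos: [600.8, 20.8, 85.9]
tcp_rot: [3.118, -0.033, 0.821]
ft_force: [-9.4, -0.4, 27.6]
opening: 0.006
```

Pushing at z = 86 mm with 25–36 N, well above the 4 N spring, means the button is on its stop. Now I lift off.

Request:
send_rows(plan="0 0 -5 0 0;0 0 -20 0 0;0 0 -40 0 0;0 0 -40 0 0;-20 -40 -20 0 0;-20 -40 0 0 0;-30 0 0 0 0;0 0 0 0 0")

```text
t: 10.25
eef_pos: [485.4, 23.9, 211.5]
tcp_rot: [3.117, -0.034, 0.821]
ft_force: [0.1, 0.2, 0.6]
opening: 0.001
```

```bash
python3 look.py w12;python3 zoom.py s12
```

```text
10.25 [485.4  23.9 211.5] [ 3.117 -0.034  0.821] [-0.09  0.28  1.92  0.01  0.9   0.65] [0.1  0.18 0.58]
rel to dial in tool xy -131.0 15.5 click of finger face 5.529089077807696
dial px [[349.  78.]] tcp px [[379. 357.]]
```

View pics/w12.png

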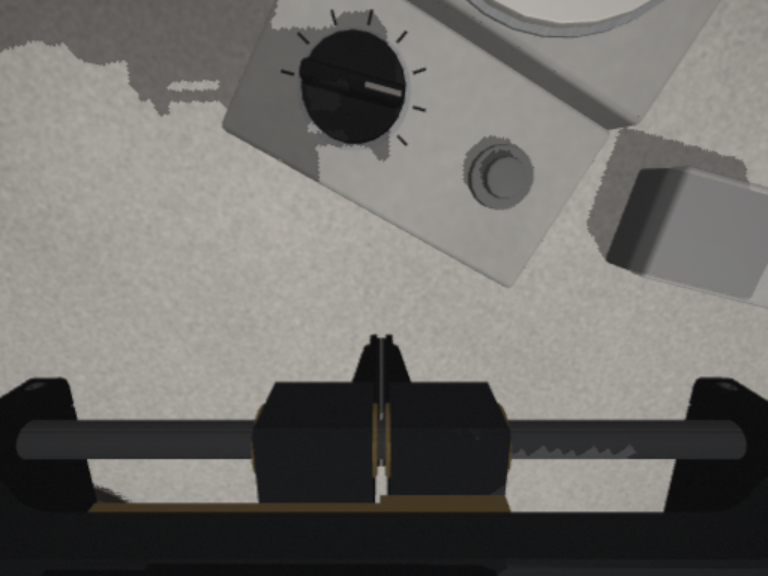

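View pics/s12.png

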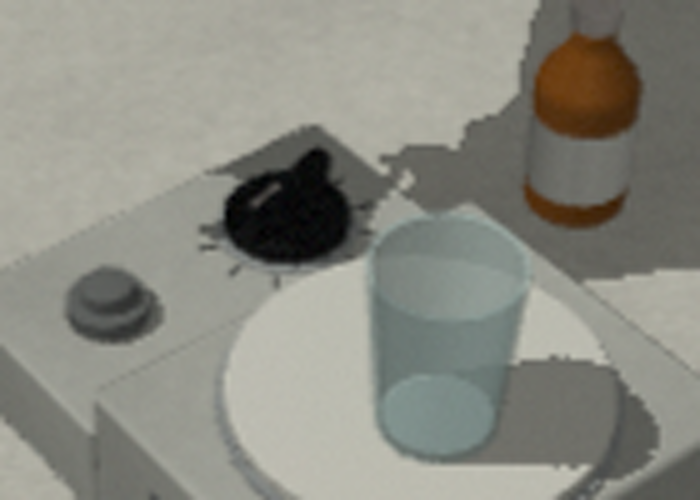

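The dial is still on the seventh tick: the pointer ends at (402,92), with that tick at (419,108). The button is up again at (505,174). The beaker, bottle and box look undisturbed and the arm is clear, so I hand it in.

```bash
python3 -c "
from cell import job_done
print(job_done())"
```

```text
the job is handed in; nothing more can be done
None
```

The dial was turned four clicks clockwise and the start button was then pressed fully and let up. I handed the job in at about 10.3 s; no verdict is reported.

- **Dial:** With the shut fingertips I pushed the bar's pointer end from click 2 (third tick) to click 6 (seventh tick). After letting go, the pointer line measured −56.7° against −57.0° expected for click 6. The final picture shows it still on that tick.
- **Button:** I pressed it to the stop, with the fingertip 86 mm above the bench against 86 mm expected. The push reached about 36 N on the button, far more than the roughly 4 N needed; that is harder than a gentle push. In the last pictures it is up again.
- **Beaker, bottle and box:** They look unmoved by eye in the last pictures; I did not measure their positions again. The arm was clear of everything at hand-in.
- **Disagreements:** The cameras differed by a few mm on where the dial and button are (up to about 6 mm between wrist views of the dial), and the deck corners fitted poorly by 2–5 pixels. The tool also tilted by about 0.03 rad over the run. The pushes still landed where intended.

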